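# Lay up the tray for a cement filling

## Robot

A 6-joint arm with a two-finger parallel gripper is mounted at the origin on a cart in front of the work surface, level with it; the furniture and walls round the work are solid. World frame = base frame: x ahead of the robot, y to its left, z up, the work surface at z = 0. Lengths are in mm, angles in rad, forces in N, time in s.
With the tool pointing down it reaches from about 400 to 825 mm from the base axis. Payload 7 kg.
Tool frame: the origin (TCP) lies at the very end of the fingers, on their centre line; the grasp point (between the pads) lies 19 mm behind it; z points along the fingers, y is the direction in which the jaws open and shut (so a half turn about z gives the same grasp; the last joint's range is limited). The gripper opens to 88 mm and grips with 3 to 60 N. Pads are 19 mm wide; open, the fingers measure 130 mm over their backs; the gripper's body (78 mm by 193 mm) begins 47 mm behind the grasp point.
Start: joints at [1.498, 0.359, 0.012, 0, -1.224, -0.288], TCP at [238.298, 631.514, 226.561] pointing down, gripper open.
Joint ranges: [-3.07, 3.07], [-1.43, 2.12], [-1.02, 1.25], [-3.03, 1.67], [-3.05, -0], [-3.03, 3.03]. Speed limits (rad/s): [2.39, 2.39, 3.01, 3.14, 3.14, 3.14].

## Interface

Orientations are given as a unit quaternion [x, y, z, w].
In Python, from plant import bot gives the robot as it stands. Calls block until the motion is done:
- bot.move_ptp(position, orientation): joint-space move of the TCP to a pose.
- bot.line_to(position, velocity=150, ori=None): straight line of the TCP; ori=None keeps the orientation; velocity is the mean speed in mm/s.
- bot.move_joints(angles): joint-space move.
- bot.move_gripper(opening, force=None): finger opening in mm; force is the grip in N (None keeps the last); returns when the fingers have stopped.
- bot.pause(seconds).
- bot.solve_ik(position, orientation): joint angles nearest the present ones, or None.
- bot.read_state(): the state.
- bot.camera(name): name is "scene" or "side" or "wrist"; returns the picture (400x640x3 uint8, red, green, blue); there is no depth.
- bot.get_calibration(name): a dict with "fx", "fy", "cx", "cy" (pixels), "view" (4x4, takes a point from world to camera coordinates); the wrist camera has in their place "T_tool_cam" (4x4, takes a point from camera to tool coordinates, whose origin is the TCP and whose axes are the flange's). Camera axes: x right, y up, looking along -z (the intrinsics and any distortion apply to the point x, -y, -z); pixel columns grow to the right and rows downward; lengths in mm; the calibration is good to about 2 mm. A picture is of the moment at which its call begins: read the wrist's pose just before it. get_calibration takes no time and is no camera call.
A pose or a line that the arm cannot do raises bot.Unreachable and nothing moves.
- bot.close_job(): hands the job in, once; it reports no verdict.
The state is a dict: "t": time; "joint_pos": joint angles; "qvel": joint speeds; "tau": joint torques, N m; "tcp_pos": TCP position; "eef_rot": TCP orientation; "contact_force": force on the tool from outside, world axes, zero at the start; "moment": the same for the moment, N m; "width": finger opening in mm.
Only numpy, scipy, OpenCV 4.12 (cv2) and the standard library are available. Lean on these libraries where they do the work, as an engineer would, in place of code of your own. Each camera call takes 0.05 s, during which the arm holds its last target. There are 200 camera calls.

## Task

Lay up the tray for a filling: lay the handpiece in the rack notches nearer the white slab and the syringe in the other ones, each centred on the two rails with its working end pointing away from you, and stand the bur block on the tray midway between rack and slab, level with their middles, its long side parallel to the handpiece. Set the dappen dish upright on the middle of the slab's back half, so that the front half stays free for mixing. Stand the powder jar upright on the tray behind the slab, centred, midway between its back edge and the tray's rim.

Things in the scene. Friction and masses are not known exactly. Their poses are not given: they have to be found in the camera images.
- tray: Shallow grey plastic tray, fixed, outside 204 mm (its x) by 288 mm (its y), walls 2 mm thick, rim 23 mm and floor 10 mm above the worktop. Origin: centre of the underside; x points away from the robot (the back), y to the left, z up; turned up to 9 degrees. It carries the rack and the slab, one on its left half, one on its right (varies).
- rack: Bent-wire rack fixed on the tray floor, parallel to the tray. Origin: its centre, on the tray floor; x to the back, y left, z up. Two zigzag rails of 4 mm wire along y, at x = -22 and +22 mm, each with V notches at y = +30 and -30 mm (45 degree sides, mouth 28 mm wide, peaks 24 mm high). 96 mm wide, open between the rails. A 15 mm round tool lies in them with its axis 21 mm above the floor.
- slab: White opal glass mixing slab fixed on the tray floor, parallel to the tray: 100 mm (its x, front to back) by 75 mm (y), 10 mm thick. Origin: centre of its underside, on the tray floor; x to the back, y left, z up. Its middle is level with the rack's; 68 to 75 mm of free floor between it and the rack, 70 mm behind it up to the rim.
- handpiece: Loose silver dental handpiece with a red ring and small angled head, 121 x 15 x 25 mm, 50 g, lying. Origin: underside, midway along; x along its axis, head at +x (away from the robot, within 20 degrees, at the start). Round grip of 15 mm, axis 7.5 mm up, from x = -60 to +38 mm. Grasp from above near x = -11 mm, the middle of the grip; that point over the rack's middle means centred.
- syringe: Loose steel cartridge syringe with thumb ring, 131 x 46 x 14 mm, 85 g, lying. Origin: underside, midway along; x along its axis, nose at +x (away from the robot, within 20 degrees, at the start). Barrel of 13.6 mm, axis 7 mm up, from x = -11 to +66 mm; flange 46 mm wide (y) at x = -12 mm. Grasp the barrel near x = +30 mm, its middle; that point over the rack's middle means centred.
- bur_block: Loose blue drilled block with upright burs: block 28 mm (its x) by 58 mm (its y), 16 mm high, burs up to 34 mm, 70 g. Origin: centre of the underside, z up; at the start its y lies along the world x within 35 degrees. Grasp the block low down, across its 28 or its 58 mm.
- powder_jar: Loose squat round powder jar with a beige cap, standing: body 45 mm in diameter, 48 mm high, 58 mm with the cap, 90 g. Origin: centre of the underside, z up.
- dappen_dish: Loose thick clear glass dish, eight-sided and waisted, standing: 37 mm across, 27 mm high, 60 g. Origin: centre of the underside, z up.

How it is judged (in metres and radians):
At the end, for the whole second after the job is handed in: Tools in their notch pairs, noses back, within 8 mm and 7 deg, 12 mm along; block flat midway rack-slab within 14 mm, 11 deg; dish upright on the slab's back half and jar upright on the tray midway slab-rim, each within 12 mm front-back and 15 mm sideways; all released, at rest (((y of slab in the frame of rack above 0 m and y of handpiece in the frame of rack between 0.022 and 0.038 m and y of syringe in the frame of rack between -0.038 and -0.022 m and y of bur_block in the frame of rack between 0.071 and 0.099 m) or (y of slab in the frame of rack below 0 m and y of handpiece in the frame of rack between -0.038 and -0.022 m and y of syringe in the frame of rack between 0.022 and 0.038 m and y of bur_block in the frame of rack between -0.099 and -0.071 m)) and x of handpiece in the frame of rack between -0.001 and 0.025 m and z of handpiece in the frame of rack between 0.008 and 0.021 m and x of syringe in the frame of rack between -0.045 and -0.015 m and z of syringe in the frame of rack between 0.008 and 0.021 m and angle between the x axis of each of handpiece, syringe and the x axis of rack, either way round below 0.12 rad and x of bur_block in the frame of rack between -0.015 and 0.015 m and z of bur_block in the frame of tray between 0.007 and 0.014 m and angle between the y axis of bur_block and the x axis of rack, either way round below 0.2 rad and angle between each of bur_block, powder_jar, dappen_dish's own z axis and vertical below 0.1 rad and x of powder_jar in the frame of slab between 0.0735 and 0.0975 m and y of powder_jar in the frame of slab between -0.015 and 0.015 m and z of powder_jar in the frame of tray between 0.007 and 0.014 m and x of dappen_dish in the frame of slab between 0.012 and 0.038 m and y of dappen_dish in the frame of slab between -0.015 and 0.015 m and z of dappen_dish in the frame of slab between 0.006 and 0.014 m and linear speed of each of handpiece, syringe, bur_block, powder_jar, dappen_dish below 0.02 m/s and contact force between each of handpiece, syringe, bur_block, powder_jar, dappen_dish and the fingers below 0.05 N and x of rack in the frame of handpiece below 0.001 m and x of rack in the frame of syringe above 0.01 m); the robot touches nothing.
It also fails if it takes over 122 s, if anything falls off the work surface, if the arm or the gripper's body presses on something with over 40 N, if the wrist force passes 120 N, or if a joint passes its speed limit or range.

## Working session

There is one attempt and no reset: what is moved stays moved. The work goes in short steps, each a Python script; the robot and the scene stay as the last script left them, time stands still between calls to the robot, and variables do not carry over. Pictures are saved under pics/ and viewed, about 12 in all and at most 16, crops included, and the job is handed in when it is done.

```bash
ls; mkdir -p pics
python3 - <<'E'
from plant import bot
import cv2,numpy as np
for n in ("scene","side","wrist"):
    im=bot.camera(n); cv2.imwrite(f"pics/{n}0.png",im[:,:,::-1])
    c=bot.get_calibration(n); print(n,{k:np.round(v,3).tolist() for k,v in c.items()})
s=bot.read_state();print(s)
E
```

```text
pics
scene {'fx': 427.026, 'fy': 427.026, 'cx': 315.339, 'cy': 198.993, 'view': [[-0.564, -0.826, -0.001, 278.49], [0.479, -0.328, 0.814, -272.727], [-0.673, 0.459, 0.58, -859.72], [0.0, 0.0, 0.0, 1.0]]}
side {'fx': 411.278, 'fy': 411.278, 'cx': 330.841, 'cy': 199.399, 'view': [[-0.933, -0.359, -0.003, 438.258], [0.13, -0.346, 0.929, -98.62], [-0.335, 0.867, 0.37, -1115.453], [0.0, 0.0, 0.0, 1.0]]}
wrist {'fx': 288.943, 'fy': 288.943, 'cx': 322.551, 'cy': 198.301, 'T_tool_cam': [[-0.0, 0.953, 0.305, 82.312], [1.0, -0.0, 0.001, 0.414], [0.001, 0.305, -0.953, -158.538], [0.0, 0.0, 0.0, 1.0]]}
{'t': 0.15, 'joint_pos': array([ 1.49809584e+00,  3.59235536e-01,  1.13256702e-02, -2.54006223e-04,
       -1.22409083e+00, -2.88082671e-01]), 'qvel': array([-1.63017737e-03,  5.72002543e-05,  2.27171024e-03,  1.67686997e-03,
        3.83887197e-04,  4.56915432e-04]), 'tau': array([-1.86561165e-04, -5.83278108e+01,  2.93290454e+01,  7.00114489e+00,
        8.76539882e-03, -1.09558753e-04]), 'tcp_pos': array([238.18819715, 631.21651056, 225.85402395]), 'eef_rot': array([ 9.83765571e-01, -1.79457306e-01, -5.40035056e-05,  6.11532797e-04]), 'contact_force': array([-1.02000954, -0.48607094, -0.26391569]), 'moment': array([-0.03959482, -0.05340705, -0.01405016]), 'width': 87.7457254401871}
```

View pics/scene0.png

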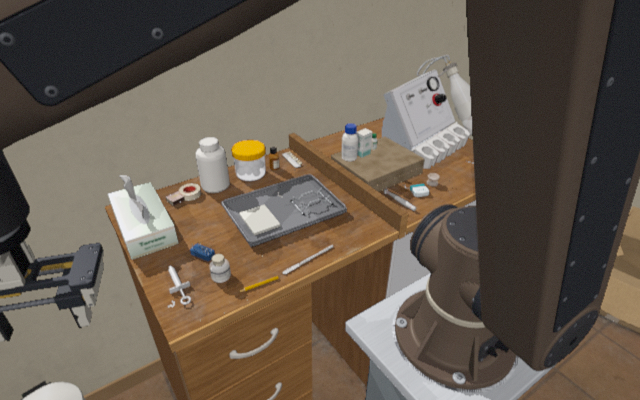

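View pics/side0.png

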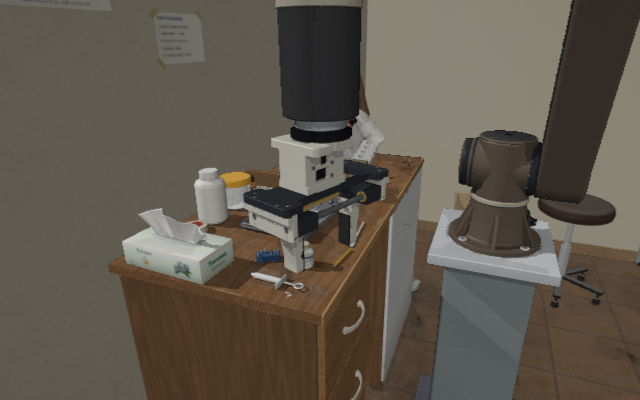

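```bash
cat > h.py <<'E'
from plant import bot
import cv2,numpy as np
from scipy.spatial.transform import Rotation as R
def cam(n):
    """intrinsics and camera->world matrix"""
    c=bot.get_calibration(n)
    if n=="wrist":
        s=bot.read_state(); T=np.eye(4); T[:3,:3]=R.from_quat(s["eef_rot"]).as_matrix(); T[:3,3]=s["tcp_pos"]
        M=T@c["T_tool_cam"]
    else: M=np.linalg.inv(c["view"])
    return (c["fx"],c["fy"],c["cx"],c["cy"],M)
def ray(K,uv,z):
    fx,fy,cx,cy,M=K
    d=M[:3,:3]@np.array([(uv[0]-cx)/fx,-(uv[1]-cy)/fy,-1]); o=M[:3,3]
    return o+d*(z-o[2])/d[2]
def proj(K,p):
    fx,fy,cx,cy,M=K
    q=np.linalg.inv(M)@np.append(p,1); return np.array([cx+fx*q[0]/-q[2],cy-fy*q[1]/-q[2]])
def down(yaw):
    """tool pointing down, jaw (y) axis direction at world angle yaw (mod pi)"""
    a=yaw+np.pi/2
    return (R.from_euler('z',a)*R.from_quat([1,0,0,0])).as_quat()
def shot(n,name):
    K=cam(n); im=np.ascontiguousarray(bot.camera(n)[:,:,::-1]); cv2.imwrite(f"pics/{name}.png",im); np.savez(f"pics/{name}.npz",k=np.array(K[:4]),M=K[4]); return K,im
def load(name):
    d=np.load(f"pics/{name}.npz"); return (*d["k"],d["M"]),cv2.imread(f"pics/{name}.png")
E
python3 - <<'E'
from h import *
K=cam("scene")
for n,uv,z in [("tray",(283,208),15),("slabL",(262,221),20),("rack",(313,203),20),("syr",(178,280),7),("jar",(220,270),20),("blk",(203,252),10),("hp",(310,260),8),("cup433",(433,181),10),("tape",(190,190),10),("trayfront",(258,240),23),("trayleft",(224,207),23),("trayR",(345,209),23),("deskFL",(178,350),0),("part",(405,228),0)]:
    print(n,ray(K,uv,z).round())
im=bot.camera("scene")[:,:,::-1]
c=cv2.resize(im[140:310,100:450],None,fx=2.28,fy=2.28,interpolation=cv2.INTER_CUBIC);cv2.imwrite("pics/sc1.png",c)
for q in ([1,0,0,0],):
    print(R.from_quat(bot.read_state()["eef_rot"]).as_matrix().round(2))
E
```

```text
tray [543.  75.  15.]
slabL [519. 153.  20.]
rack [510.  -3.  20.]
syr [451. 408.   7.]
jar [414. 319.  20.]
blk [504. 325.  10.]
hp [335. 124.   8.]
cup433 [ 409. -377.   10.]
tape [781. 253.  10.]
trayfront [454. 199.  23.]
trayleft [629. 211.  23.]
trayR [434. -57.  23.]
deskFL [278. 471.   0.]
part [ 301. -157.    0.]
[[ 0.94 -0.35 -0.  ]
 [-0.35 -0.94 -0.  ]
 [ 0.    0.   -1.  ]]
```

View pics/sc1.png

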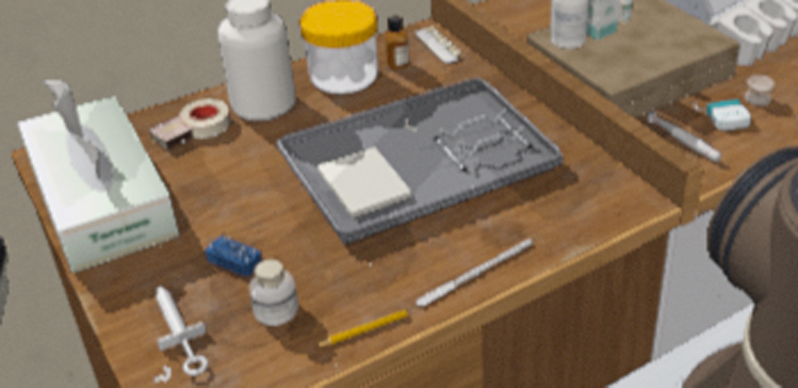

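Run:
```python
from h import *
Q=[1,0,0,0]
for nm,p in (("wl",(470,330,280)),("wm",(500,90,280)),("wr",(430,-310,300))):
    bot.move_ptp(p,Q); bot.pause(.3); shot("wrist",nm); s=bot.read_state(); print(s["t"],s["tcp_pos"].round(1),s["joint_pos"].round(2))
a=[cv2.imread(f"pics/{n}.png") for n in("wl","wr")]
cv2.imwrite("pics/lr.png",cv2.resize(np.vstack(a),(480*1,600)))
```

```text
1.9833 [469.8 330.4 279.8] [ 0.95  0.16 -0.13 -0.   -1.28  0.62]
3.2917 [500.   90.8 279.8] [ 0.57  0.05 -0.26 -0.   -1.26  1.01]
5.15 [ 430.3 -309.6  300. ] [-0.25  0.08 -0.19 -0.   -1.31  1.83]
```

View pics/lr.png

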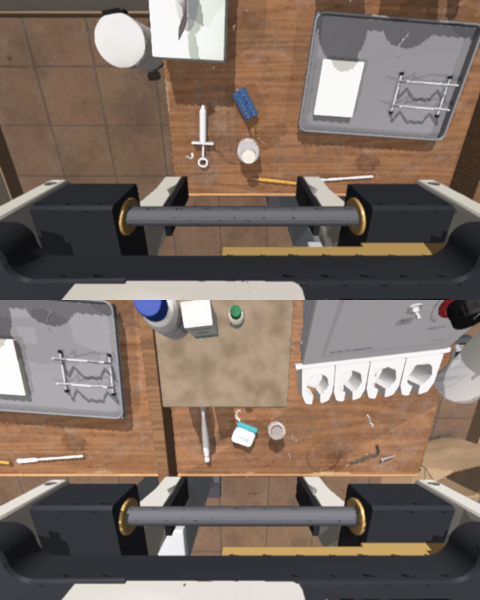

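View pics/wm.png

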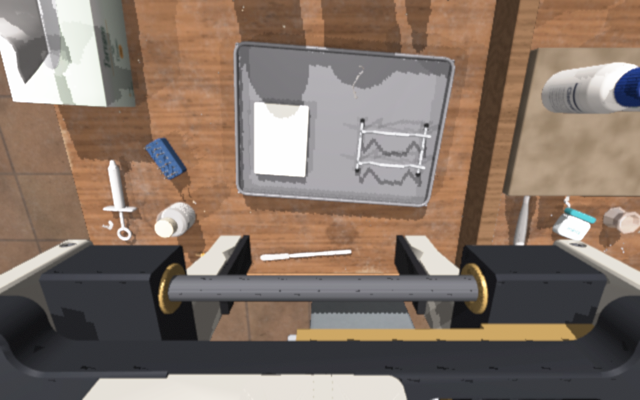

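Run:
```python
from h import *
K,im=load("wr")
c=cv2.resize(im[100:250,190:440],None,fx=3.2,fy=3.2,interpolation=cv2.INTER_CUBIC);cv2.imwrite("pics/wrc.png",c)
K,im=load("wl")
c=cv2.resize(im[100:240,200:400],None,fx=4,fy=4,interpolation=cv2.INTER_CUBIC);cv2.imwrite("pics/wlc.png",c)
```

```text
(no output)
```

View pics/wrc.png

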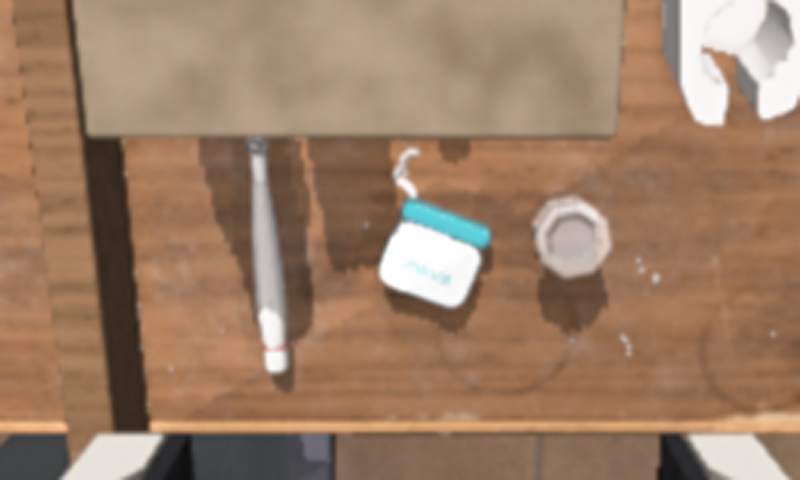

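View pics/wlc.png

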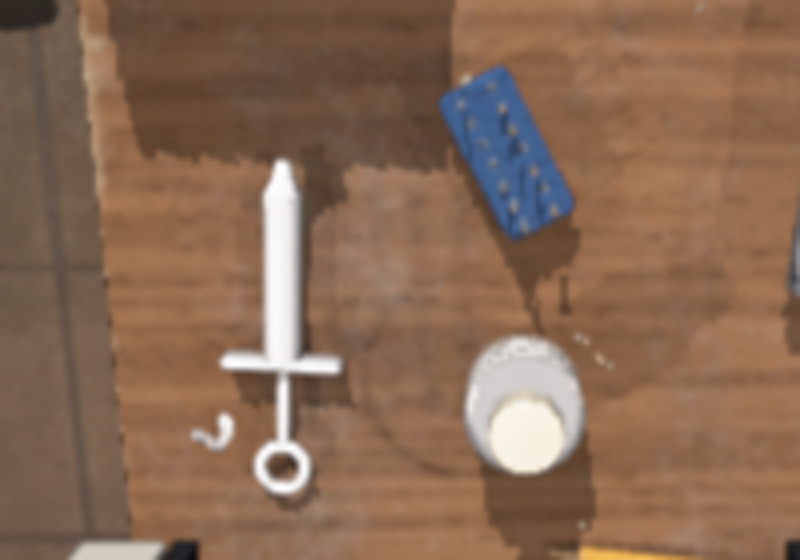

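Run:
```python
from h import *
Kr,_=load("wr");Kl,_=load("wl");Km,im=load("wm");Ks=cam("scene")
def tri(Ka,a,Kb,b):
    A=[];o=[]
    for K,u in((Ka,a),(Kb,b)):
        p=K[4][:3,3];q=ray(K,u,0)-p;A.append(q/np.linalg.norm(q));o.append(p)
    t=np.linalg.lstsq(np.array([A[0],-A[1]]).T,o[1]-o[0],rcond=None)[0]
    p,q=o[0]+t[0]*A[0],o[1]+t[1]*A[1];return ((p+q)/2).round(),np.linalg.norm(p-q).round(1)
print("boxcorner",tri(Kr,(217.5,142),Ks,(379,173)))
print("partition front top right",tri(Kr,(224,234),Ks,(404,212)))
for n,K,u,z in [("hp tail",Kr,(276.3,215),8),("hp head",Kr,(270.6,145.3),8),("dish",Kr,(368.75,174),27),("part base",Kr,(190+145/3.2,225),0),
 ("syr tip",Kl,(270.75,140),7),("syr ring",Kl,(270.75,223),7),("syr fl",Kl,(270.25,191),7),("jar",Kl,(331.5,208.75),58)]+[("blk",Kl,(200+a/4,100+b/4),16) for a,b in((441,104),(501,67),(575,207),(515,240))]+[("tray",Km,u,23) for u in((236,43),(454,61),(428,206),(238,195))]+[("slab",Km,u,20) for u in((254,102),(309,104),(306,177),(254,174))]:
    print(n,ray(K,u,z).round(1))
cv2.imwrite("pics/wmc.png",cv2.resize(im[30:220,225:465],None,fx=3.1,fy=3.1,interpolation=cv2.INTER_CUBIC))
```

```text
boxcorner (array([ 461., -182.,   84.]), np.float64(21.7))
partition front top right (array([ 318., -157.,   43.]), np.float64(7.8))
hp tail [ 339.4 -232.     8. ]
hp head [ 454.7 -228.6    8. ]
dish [ 413.9 -379.6   27. ]
part base [ 317.9 -159.3    0. ]
syr tip [504.3 407.2   7. ]
syr ring [372.4 414.3   7. ]
syr fl [426.1 412.2   7. ]
jar [415.2 318.3  58. ]
blk [524.9 348.4  16. ]
blk [537.6 327.1  16. ]
blk [488.4 300.   16. ]
blk [476.3 321.8  16. ]
tray [659.5 202.9  23. ]
tray [638.6 -80.7  23. ]
tray [437.6 -69.2  23. ]
tray [454.6 218.4  23. ]
slab [587.4 185.5  20. ]
slab [584.9 110.   20. ]
slab [481.8 115.8  20. ]
slab [486.3 192.7  20. ]
```

View pics/wmc.png

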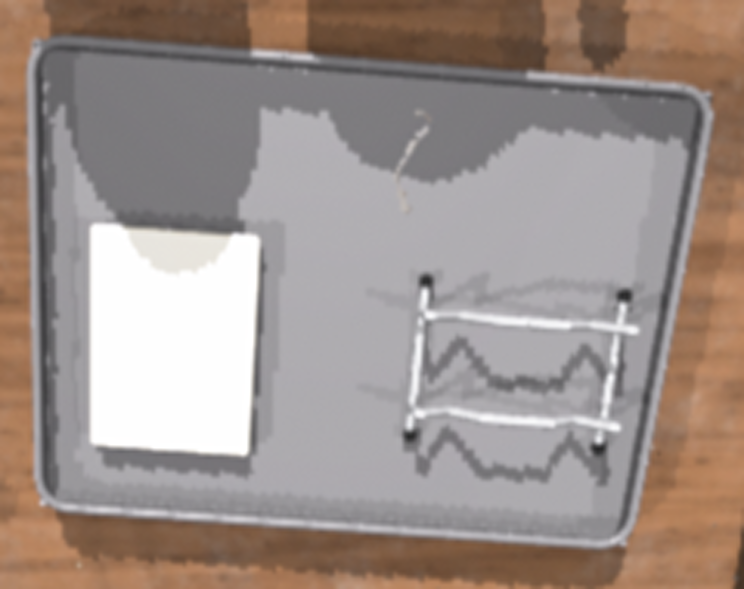

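```bash
cat >> h.py <<'E'
def tri(Ka,a,Kb,b):
    A=[];o=[]
    for K,u in((Ka,a),(Kb,b)):
        p=K[4][:3,3];q=ray(K,u,0)-p;A.append(q/np.linalg.norm(q));o.append(p)
    t=np.linalg.lstsq(np.array([A[0],-A[1]]).T,o[1]-o[0],rcond=None)[0]
    p,q=o[0]+t[0]*A[0],o[1]+t[1]*A[1];return ((p+q)/2).round(1),np.linalg.norm(p-q).round(1)
E
python3 - <<'E'
from h import *
Kr,_=load("wr");Km,im=load("wm")
print("box",tri(Kr,(217.5,142),Km,(510,194)))
print("dish rim",tri(Kr,(368.75,174),Km,(623,215)))
f=lambda a,b:(190+a/3.2,100+b/3.2)
print("floss topright",ray(Kr,f(490,240),20).round(),ray(Kr,f(470,303),20).round(),ray(Kr,f(405,203),20).round(),ray(Kr,f(380,285),20).round())
g=[ray(Km,(225+a/3.1,30+b/3.1),12) for a,b in((427,281),(625,296),(410,436),(598,449))]
print("feet",np.round(g,1),np.mean(g,0))
hsv=cv2.cvtColor(im,cv2.COLOR_BGR2HSV);m=((hsv[...,2]>200)&(hsv[...,1]<40)).astype(np.uint8);m[:, :245]=0;m[:95]=0;m[185:]=0;m[:,320:]=0
c=max(cv2.findContours(m,0,2)[0],key=cv2.contourArea)
w=np.array([ray(Km,p[0],20)[:2] for p in c]).astype(np.float32);r=cv2.minAreaRect(w);print("slab",r)
E
```

```text
box (array([ 466.7, -165.7,   59. ]), np.float64(2.1))
dish rim (array([ 414.8, -382.5,   11.9]), np.float64(8.6))
floss topright [ 411. -341.   20.] [ 379. -332.   20.] [ 429. -300.   20.] [ 388. -287.   20.]
feet [[562.5  34.   12. ]
 [555.9 -57.8  12. ]
 [489.8  39.1  12. ]
 [483.5 -52.6  12. ]] [522.92124617  -9.31696054  12.        ]
slab ((535.560302734375, 151.75418090820312), (74.92157745361328, 100.7813949584961), 86.04287719726562)
```

```bash
cat >> h.py <<'E'
slab=np.array([535.6,151.8]);TH=-0.068;rack=np.array([524.,-7.8])
def off(c,x,y): return np.asarray(c)+np.array([[np.cos(TH),-np.sin(TH)],[np.sin(TH),np.cos(TH)]])@[x,y]
def st(tag):
    s=bot.read_state();print(tag,"t%.1f"%s["t"],s["tcp_pos"].round(1),"F",s["contact_force"].round(1),"w%.1f"%s["width"],"j6 %.2f"%s["joint_pos"][5])
def pick(xy,z,yaw,opening,force,zup=130):
    q=down(yaw);bot.move_gripper(opening)
    bot.move_ptp([*xy,zup],q);bot.line_to([*xy,z+25],200);bot.line_to([*xy,z],60);st("down")
    bot.move_gripper(0,force);bot.pause(.2);st("grip")
    bot.line_to([*xy,zup],150);st("up")
def place(xy,z,yaw,release,zup=130,touch=None):
    q=down(yaw);bot.move_ptp([*xy,zup],q);bot.line_to([*xy,z+20],150);bot.line_to([*xy,z],40);bot.pause(.2);st("set")
    bot.move_gripper(release);bot.pause(.2);st("open")
    bot.line_to([*xy,zup],150)
E
python3 - <<'E'
from h import *
K=cam("scene")
for n,u in (("tissue near",(177,235.6)),("tissue left",(131.6,255)),("bottle",(214,191)),("yjar",(250,180))): print(n,ray(K,u,0).round())
Kl,_=load("wl");print("tissue wl",ray(Kl,(301,80),0).round(),ray(Kl,(301,80),85).round())
pick((388.9,-230.6),3,np.radians(91.7),40,25)
bot.move_ptp([*off(rack,-40,30),150],down(np.pi/2+TH));bot.pause(.2)
K,im=shot("wrist","rk");cv2.imwrite("pics/rkc.png",im)
st("rk")
E
```

```text
tissue near [613. 354.   0.]
tissue left [605. 471.   0.]
bottle [751. 192.   0.]
yjar [744.  75.   0.]
tissue wl [587. 361.   0.] [580. 355.  85.]
down t10.1 [ 389.  -230.6    3.1] F [-0.2 -0.1  0.9] w40.4 j6 -1.44
grip t10.8 [ 389.  -230.6    3.1] F [ 0.1 -0.2  2. ] w12.8 j6 -1.44
up t11.8 [ 388.2 -230.4  129.2] F [-0.4  0.3 -0.6] w12.9 j6 -1.44
rk t13.2 [486.   23.8 149.9] F [-0.5 -0.5  0.2] w12.8 j6 -2.09
```

View pics/rkc.png

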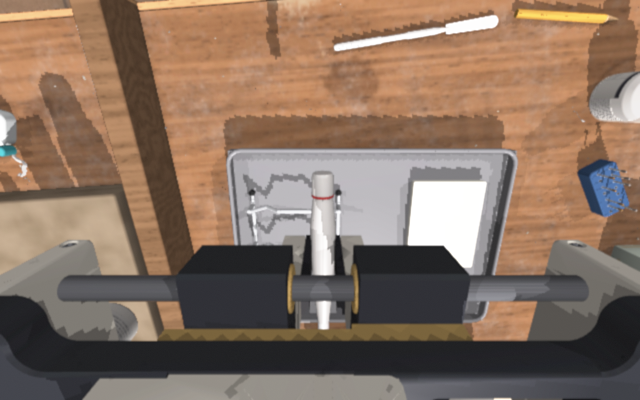

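Run:
```python
from h import *
K,im=load("rk")
for u in((252,192),(337.5,192)): print(ray(K,u,12).round(1))
for u in((411,180),(487,180)): print("slab front",ray(K,u,20).round(1))
for u in((322,173),): print("tail",ray(K,u,150+4).round(1))
```

```text
[484.8 -51.6  12. ]
[491.2  39.5  12. ]
slab front [481.3 115.3  20. ]
slab front [486.7 193.2  20. ]
tail [437.6  26.7 154. ]
```

```bash
sed -i 's/rack=np.array(\[524.,-7.8\])/rack=np.array([524.,-8.4])/' h.py
python3 - <<'E'
from h import *
place(off(rack,0,30),28,np.pi/2+TH,32)
st("up")
pick((413.9,-379.6),5,np.radians(45),50,20)
place(off(slab,25,0),5+20.5,np.pi/2+TH,56)
shot("side","sd1");K,im=shot("scene","sc2")
K2,w=shot("wrist","w2")
cv2.imwrite("pics/sc2c.png",np.vstack([cv2.resize(im[165:260,210:360],(600,380),interpolation=cv2.INTER_CUBIC),cv2.resize(w[90:300,150:560],(600,307)) [:220]]))
st("end")
E
```

```text
set t15.0 [526.2  21.6  28.2] F [-0.4 -0.3 -0.1] w13.3 j6 -2.05
open t15.8 [526.   21.5  28. ] F [ 0.1  0.4 -0. ] w32.2 j6 -2.05
up t16.6 [525.4  21.4 129.2] F [-0.9 -0.   0.1] w31.7 j6 -2.05
down t20.0 [ 413.7 -379.6    4.7] F [ 0.3 -0.3  0.9] w49.8 j6 -1.96
grip t20.6 [ 414.1 -379.7    5.2] F [-1.2  0.5  3.6] w34.8 j6 -1.96
up t21.6 [ 413.3 -379.2  129. ] F [ 0.5  0.1 -1.3] w34.9 j6 -1.96
set t25.1 [560.5 150.1  25.3] F [ 0.2  0.1 -0.2] w34.8 j6 -2.24
open t25.9 [560.6 150.1  25.5] F [ 0.5 -0.1 -0.1] w56.0 j6 -2.24
end t26.9 [559.9 149.8 128.8] F [-0.   1.3 -0.7] w56.2 j6 -2.24
```

View pics/sc2c.png

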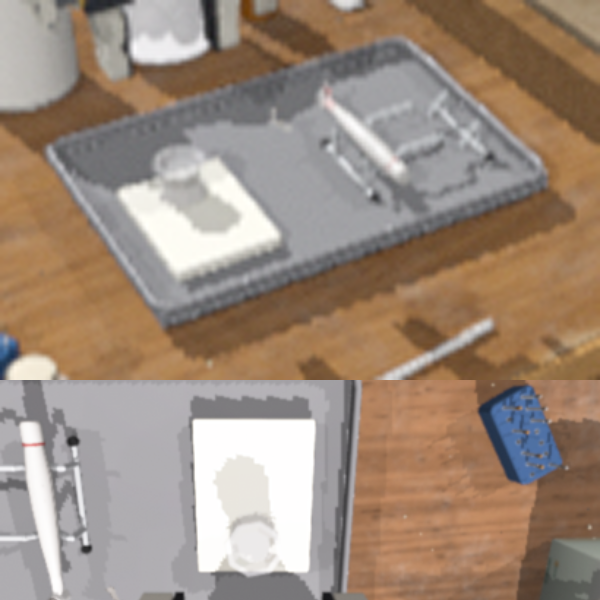

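Run:
```python
from h import *
pick((415.2,318.3),8,np.radians(90),66,20)
place(off(slab,85.5,0),18.5,np.pi/2+TH,62)
# block: grip across 28, turn, set down, regrip across 58
xy=(506.8,324.3)
pick(xy,2,np.radians(-61.3+180),50,20,100)
place((450,285),3,np.pi/2,56,100)
K,im=shot("wrist","bk");hsv=cv2.cvtColor(im,cv2.COLOR_BGR2HSV)
m=cv2.inRange(hsv,(100,110,40),(125,255,255));c=max(cv2.findContours(m,0,2)[0],key=cv2.contourArea)
w=np.array([ray(K,p[0],14)[:2] for p in c]).astype(np.float32);print(cv2.minAreaRect(w),cv2.contourArea(c))
cv2.imwrite("pics/bkc.png",im)
```

```text
down t29.5 [415.1 318.2   7.8] F [-0.1  0.3  0.4] w66.4 j6 -2.60
grip t30.2 [415.3 318.4   8.2] F [-0.3 -0.7  3.1] w44.0 j6 -2.60
up t31.2 [414.7 317.8 129.1] F [ 0.2 -0.7 -0.5] w44.2 j6 -2.60
set t33.8 [620.9 145.9  18.3] F [-0.3  0.3 -0.9] w44.1 j6 -2.18
open t34.6 [620.9 146.   18.5] F [-0.1  0.  -0.5] w62.0 j6 -2.18
down t37.9 [506.7 324.3   1.8] F [ 0.   0.4 -0.3] w49.8 j6 -1.96
grip t38.6 [506.9 324.4   2.2] F [0.6 0.6 2.6] w27.7 j6 -1.96
up t39.4 [506.2 323.8  99.1] F [ 0.2 -0.5 -0.3] w27.7 j6 -1.96
set t41.5 [450.  285.1   3.1] F [-0.6 -0.2 -0.8] w27.5 j6 -2.50
open t42.4 [450. 285.   3.] F [ 0.4 -0.2  0.4] w56.2 j6 -2.50
((449.36163330078125, 285.0242919921875), (26.673057556152344, 58.56873321533203), 89.1054916381836) 1771.0
```

View pics/bkc.png

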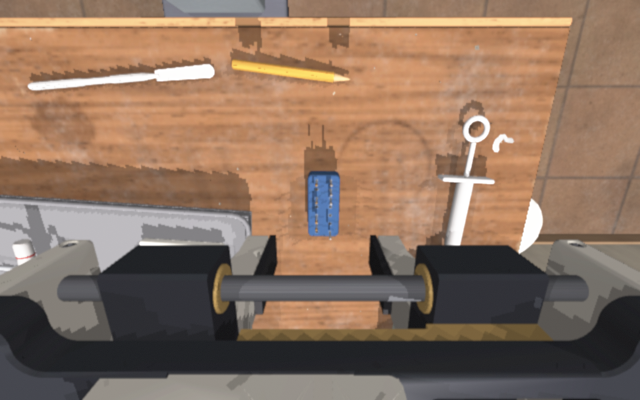

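Run:
```python
from h import *
pick((449.4,285),2.5,-np.pi,76,20)
place(off(rack,0,85),13,-np.pi+TH,68)
pick((468.3,409.1),3,np.radians(86.9),32,25)
place(off(rack,0,-30),27.5,np.pi/2+TH,30)
bot.move_ptp([450,70,280],[1,0,0,0]);bot.pause(.3)
K,im=shot("wrist","fin");cv2.imwrite("pics/finc.png",cv2.resize(im[0:240,180:500],None,fx=2.4,fy=2.4,interpolation=cv2.INTER_CUBIC))
_,sc=shot("scene","sc3");cv2.imwrite("pics/sc3c.png",cv2.resize(sc[160:260,205:365],None,fx=5,fy=5,interpolation=cv2.INTER_CUBIC))
st("end")
```

```text
down t46.5 [449.3 284.9   2.3] F [-0.1 -0.1 -0. ] w76.1 j6 -0.93
grip t47.1 [449.5 285.2   2.7] F [-0.5 -1.1  3.6] w57.7 j6 -0.93
up t48.1 [448.9 284.5 129.1] F [-0.3  0.3 -0.4] w57.5 j6 -0.93
set t50.7 [529.7  76.4  12.9] F [-0.2  0.4 -0.2] w57.6 j6 -0.58
open t51.4 [529.8  76.4  13. ] F [ 0.5  0.7 -0.7] w68.1 j6 -0.58
down t56.1 [468.2 409.    2.7] F [-0.6  0.2 -0.1] w32.3 j6 -2.66
grip t56.8 [468.4 409.3   3.2] F [ 0.1 -0.2  3. ] w12.2 j6 -2.66
up t57.8 [467.8 408.5 128.9] F [ 0.8  0.4 -1.1] w12.8 j6 -2.66
set t61.0 [522.1 -38.3  27.7] F [0.9 0.6 0.1] w13.0 j6 -1.94
open t61.8 [522.  -38.3  27.5] F [-0.8 -0.9  0.5] w30.2 j6 -1.94
end t65.5 [450.  70. 280.] F [0.1 0.6 0.2] w30.1 j6 0.98
```

View pics/finc.png

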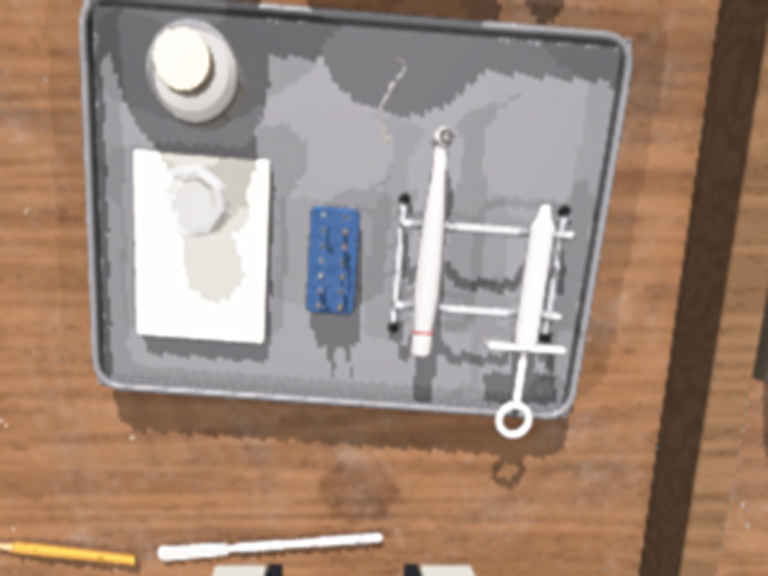

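View pics/sc3c.png

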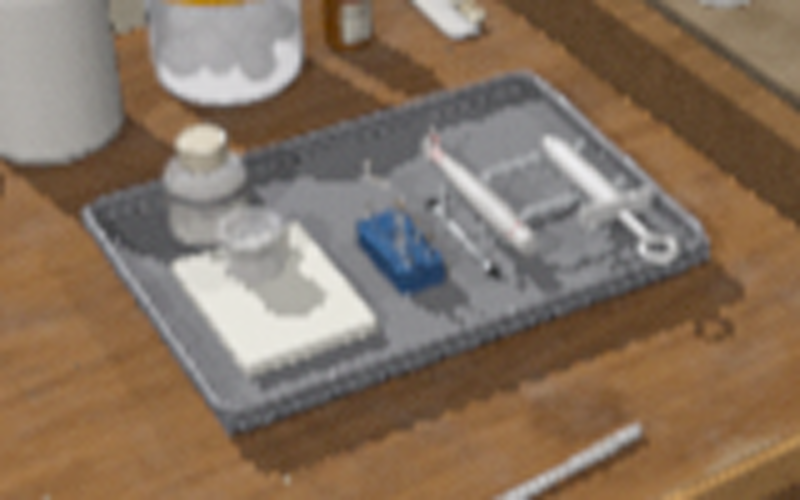

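Run:
```python
from h import *
K,im=load("fin");c,s=np.cos(TH),np.sin(TH)
def f(n,a,b,z,o):
    p=ray(K,(180+a/2.4,b/2.4),z)[:2]-o;print(n,(np.array([[c,s],[-s,c]])@p).round(1))
# slab corners re-measured here
for a,b in((134,150),(270,158),(264,342),(137,332)): f("slabc",a,b,20,slab)
for a,b in((405,199),(564,211),(393,328),(545,338)): f("foot",a,b,12,rack)
f("jar",182,58,68,slab);f("dish rim",196,200,47,slab)
f("hp tail",422,352,31,rack);f("hp neck",440,152,31,rack)
f("syr tip",545,207,31,rack);f("syr fl",526,347,31,rack);f("syr ring",513,437,31,rack)
hsv=cv2.cvtColor(im,cv2.COLOR_BGR2HSV);m=cv2.inRange(hsv,(100,110,40),(125,255,255));m[:,:300]=0;m[:,340:]=0
q=max(cv2.findContours(m,0,2)[0],key=cv2.contourArea);w=np.array([ray(K,p[0],24)[:2]-rack for p in q])@np.array([[c,s],[-s,c]]).T
print("blk",cv2.minAreaRect(w.astype(np.float32)))
```

```text
slabc [49.2 36.6]
slabc [ 50.2 -38.3]
slabc [-50.6 -38.4]
slabc [-49.8  37.2]
foot [35.5 45.3]
foot [ 35.3 -46.6]
foot [-37.2  45.6]
foot [-36.9 -47. ]
jar [85.  -0.5]
dish rim [24.3 -3. ]
hp tail [-48.   28.9]
hp neck [58.7 30.2]
syr tip [ 35.2 -30.3]
syr fl [-41.  -31.2]
syr ring [-95.2 -31.3]
blk ((-0.6642246246337891, 84.65225982666016), (56.27083206176758, 26.25839614868164), 0.05669659376144409)
```

All the checks are well inside tolerance, so I'm handing in.

Run:
```python
from h import *
bot.close_job();print("closed")
```

```text
the job is handed in; nothing more can be done
closed
```

The tray is laid up and the job is handed in. All five items were placed on the first try, the arm's clock stood at about 65 s of the 122 s, and no verdict was reported.

Positions from the last wrist picture, against what was asked:

| Item | Measured | Target |
|---|---|---|
| Handpiece | axis about y = +29.5 mm in the rack frame, within 1° of parallel, grip middle about 1.5 mm off centre, head to the back | y = +30 mm (slab side), centred |
| Syringe | axis y = −30 to −31 mm, within 1° of parallel, barrel middle about 0.5 mm off centre, nose to the back | y = −30 mm, centred |
| Bur block | (−0.7, 84.7) mm in the rack frame, turned less than 0.1° | (0, 85) mm |
| Dappen dish | (24.3, −3.0) mm in the slab frame | (25, 0) mm |
| Powder jar | (85.0, −0.5) mm in the slab frame | (85.5, 0) mm |

The bur block was set down once and gripped again across its long side, to keep the gripper clear of the tissue box and to fit the gap between rack and slab.

- **Checks that disagreed:** An early rough triangulation of the box beside the handpiece was 25 mm off and was redone. One of the dish rim's height also came out poor and was not used.
- **Not measured:** I did not measure the heights of the tools in the notches or how upright the jar, dish and block stand. They only look right in the final pictures.

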